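Find the warped lid by rocking it

ROBOT

A 6-joint arm with a two-finger parallel gripper is mounted at the origin on a cart in front of the work surface, level with it; the furniture and walls round the work are solid. World frame = base frame: x ahead of the robot, y to its left, z up, the work surface at z = 0. Lengths are in m, angles in degrees, forces in N, time in s.
With the tool pointing down it reaches from about 0.3 to 0.75 m from the base axis. Payload 8.5 kg.
Tool frame: the origin (TCP) lies between the finger pads; the fingertips stand 14 mm ahead of it and the grasp point (between the pads) lies 5 mm behind it; x points along the fingers, y is the direction in which the jaws open and shut, and the axes are right-handed (so a half turn about x gives the same grasp; the last joint's range is limited). The gripper opens to 85 mm and grips with 20 to 120 N. Pads are 22 mm wide; open, the fingers measure 114 mm over their backs; the gripper's body (76 mm by 85 mm) begins 54 mm behind the grasp point. The pads swing forward as they close: fully open they stand 13 mm farther back than shut.
Start: joints at [-80.403, 21.807, 74.336, -0, 83.858, -12.336], TCP at [0.205, -0.51, 0.245] pointing down, gripper open.
Joint ranges: [-178.18, 178.18], [-50.72, 133.34], [12.68, 142.11], [-81.47, 261.47], [9.98, 163.14], [-165.26, 165.26]. Speed limits (degrees/s): [136.94, 136.94, 180, 180, 180, 180].

INTERFACE

Orientations are given as [roll, pitch, yaw] about the fixed x, y, z axes, in that order (R = Rz(yaw) Ry(pitch) Rx(roll)).
In Python, from workcell import robot gives the robot as it stands. Calls block until the motion is done:
- robot.move_pose(position, orientation): joint-space move of the TCP to a pose.
- robot.move_straight(position, orientation=None, vel=0.15, stop_force=None): straight line of the TCP; orientation=None keeps the orientation; vel is the mean speed in m/s. With stop_force (N) it stops when the force on the tool has changed by that much, and returns True; else False.
- robot.movej(angles): joint-space move.
- robot.set_gripper(opening): finger opening in m; the grip force is fixed at half the most; returns when the fingers have stopped.
- robot.hold(seconds).
- robot.inverse_kinematics(position, orientation): joint angles nearest the present ones, or None.
- robot.observe(): the state.
- robot.grab_frame(name): name is "scene" or "side" or "wrist"; returns a dict with "img" (400x640x3 uint8, blue, green, red), "fov_y" (degrees; the focal length in pixels is half the picture's height over the tangent of half this angle, whatever the lens; pixels are square), "cx", "cy" (the principal point, pixels), "R" (3x3) and "t" (3): a world point X has camera coordinates R X + t; the wrist camera has in their place "mount" (4x4, takes a point from camera to tool coordinates, whose origin is the TCP and whose axes are the tool frame's). Camera axes: x right, y down, z forward; pixel columns grow to the right and rows downward; lengths in m; the calibration is good to about 2 mm. A picture is of the moment at which its call begins: read the wrist's pose just before it. There is no depth.
A pose or a line that the arm cannot do raises robot.Unreachable and nothing moves.
- robot.close_job(): hands the job in, once; it reports no verdict.
Trained networks look in a picture, given as the dict that the camera call returned (one of the last four; its "shot" number tells which), for a name from the list of things; names that differ only in an ending like _2 or _b are one class to them, and where a whole thing is asked for, a point or a joint stands for the part that bears it (a point fixed in the world has none). Each returns a list of dicts, best first, with "p" (0 to 1); they miss things now and then, are a little off and sometimes report something else, mostly with a low value. They report only what shows in the picture. A call takes as long as a camera call.
- robot.silhouettes(picture, name): "region" (400x640 bool, what is visible of it) and "bbox" ([left, top, width, height] in pixels, round what is visible of it).
The state is a dict: "t": time; "q": joint angles; "joint_vel": joint speeds; "effort": joint torques, N m; "position": TCP position; "tool_rot": TCP orientation; "ft_force": force on the tool from outside, world axes, zero at the start; "moment": the same for the moment, N m; "gripper_width": finger opening in m.
Only numpy, scipy, OpenCV 4.12 (cv2) and the standard library are available. Lean on these libraries where they do the work, as an engineer would, in place of code of your own. Each camera call takes 0.05 s, during which the arm holds its last target.

TASK

One of the two wooden lids has warped and rocks on the worktop when pressed near an end; the other is flat. While both still lie on the worktop, press down near the lids' ends until you have seen one tip; then lay that warped lid flat on the floor of the grey tray, and set the flat lid squarely over the white dish so that it closes it. Leave the mug, the pepper mill and the jar undisturbed.

Things in the scene. Friction and masses are not known exactly. Their poses are not given: they have to be found in the camera images.
- lid_a_mid (a point): one of two look-alike pale wooden lids lying handle up on the worktop, 0.14-0.24 kg: plate 160 (own x) x 100 (own y) x 12 mm, and on the middle of its top a bar handle 50 long (along own x) x 16 wide x 32 mm high. Point: on the middle axis, 22 mm above the underside, 22 mm below the handle's top; own z up. One lid is flat and stays still when an end is pressed; which one is not told
- lid_b_mid (a point): the other lid: same size, handle and point. Whichever lid is warped is bowed lengthwise: untouched it rests level on its middle with its ends about 5 mm off the worktop; 1 to 5 N pressed about 15 mm from either x end tips that end down by about 0.065 rad (up to 0.095); let go, it comes back level
- dish_rim (a point): white ceramic dish, open on top, 150 (own x) x 90 (own y) x 45 mm, walls 6 mm, at each x end a small lug jutting out 13 mm, 11 mm below the rim; loose, 0.8 kg, on the worktop. Point: centre of its mouth, level with the rim. A lid laid squarely, long side along long side, overhangs the rim by 5 mm all round
- tray_floor (a point): grey rectangular tray, 240 (own x) x 180 (own y) x 22 mm outside, walls and floor 6 mm (inside 228 x 168 mm); loose, 0.8 kg, on the worktop. This point is the centre of its inner floor, 6 mm above the worktop
- mug: green and white mug, 78 x 116 x 101 mm, behind the work; bystander; origin at the centre of its underside
- mill: dark wooden pepper mill, 58 mm wide, 170 mm high, behind the work; bystander; origin at the centre of its underside
- jar: jar with a black lid, 63 mm wide, 94 mm high, behind the work; bystander; origin at the centre of its underside

How it is judged:
By the outcome, as a careful person would: the job done as asked, in the order asked, and still so for the second after the job is handed in, with the robot touching nothing.
It also fails if it takes over 72 s, if anything falls off the work surface, if the arm or the gripper's body presses on something with over 40 N, if the wrist force passes 120 N, or if a joint passes its speed limit or range.

## Working session

There is one attempt and no reset: what is moved stays moved. The work goes in short steps, each a Python script; the robot and the scene stay as the last script left them, time stands still between calls to the robot, and variables do not carry over. Pictures are saved under pics/ and viewed, and the job is handed in when it is done.

```bash
ls; mkdir -p pics; python3 - <<'E'
from workcell import robot
import cv2,numpy as np
print(robot.observe())
for n in ["scene","side","wrist"]:
    f=robot.grab_frame(n)
    cv2.imwrite(f"pics/a_{n}.png",f["img"])
    print(n,{k:v for k,v in f.items() if k!="img"})
    for nm in ["lid_a_mid","dish_rim","tray_floor"]:
        for d in robot.silhouettes(f,nm): print(nm,round(d["p"],2),d["bbox"])
E
```

```text
pics
{'t': 0.0, 'q': array([-8.04028528e+01,  2.18410043e+01,  7.43848505e+01, -4.57385039e-06,
        8.38572079e+01, -1.23363549e+01]), 'joint_vel': array([ 0.00125546,  0.06547663, -0.00217651, -0.04450302,  0.05031181,
        0.08199639]), 'effort': array([-1.89967868e-03, -4.48467278e+01, -2.31280178e+01, -3.06834736e-04,
        4.68593702e-03,  2.73862315e-05]), 'position': array([ 0.20538834, -0.50992079,  0.24471106]), 'tool_rot': array([-102.33321854,   89.91693721,   99.60028411]), 'ft_force': array([-0.18519533, -0.25714382,  0.0121692 ]), 'moment': array([-0.04199164,  0.04040679, -0.01740437]), 'gripper_width': 0.08556002436258074}
scene {'fov_y': 56.478759053849956, 'cx': 320.7869966025533, 'cy': 199.85179699891654, 'R': array([[-0.51572781, -0.85651482, -0.02017888],
       [-0.52747842,  0.33599067, -0.78030557],
       [ 0.6751232 , -0.39178136, -0.62507282]]), 't': array([0.32241911, 0.36565346, 0.77493905]), 'shot': 1}
lid_a_mid 0.63 [277.7, 221.4, 58.9, 47.2]
dish_rim 0.69 [204.0, 247.2, 61.7, 57.5]
side {'fov_y': 50.324260792084324, 'cx': 324.62499059332276, 'cy': 203.6608576792054, 'R': array([[-0.94739045, -0.31954488,  0.01850427],
       [-0.16899778,  0.45027558, -0.87675062],
       [ 0.27182915, -0.83375234, -0.48058916]]), 't': array([0.58059379, 0.16568167, 1.27594644]), 'shot': 2}
lid_a_mid 0.74 [316.4, 231.8, 54.5, 20.8]
dish_rim 0.67 [291.8, 263.5, 67.8, 45.2]
tray_floor 0.57 [342.6, 168.2, 66.5, 28.0]
wrist {'fov_y': 67.91011973678427, 'cx': 322.5232402411178, 'cy': 197.755139257604, 'mount': array([[-7.72813419e-04, -2.77194698e-01,  9.60813458e-01,
        -1.28813918e-01],
       [ 9.99999511e-01,  3.79365988e-04,  9.13779125e-04,
         2.28598596e-04],
       [-6.17794676e-04,  9.60813694e-01,  2.77194269e-01,
        -7.05518926e-02],
       [ 0.00000000e+00,  0.00000000e+00,  0.00000000e+00,
         1.00000000e+00]]), 'shot': 3}
```

View pics/a_scene.png

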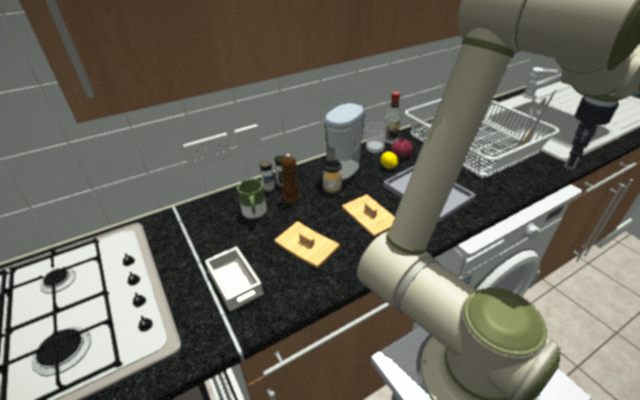

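View pics/a_side.png

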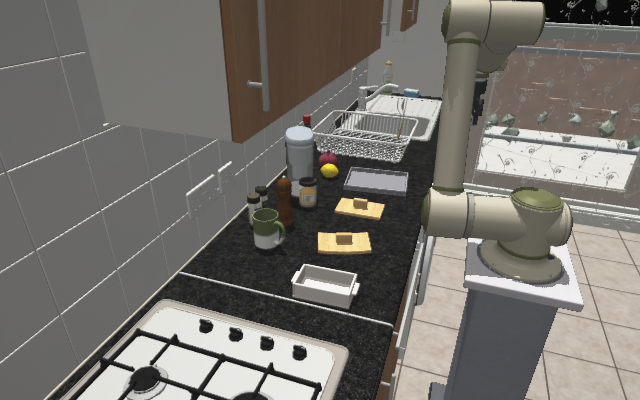

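View pics/a_wrist.png

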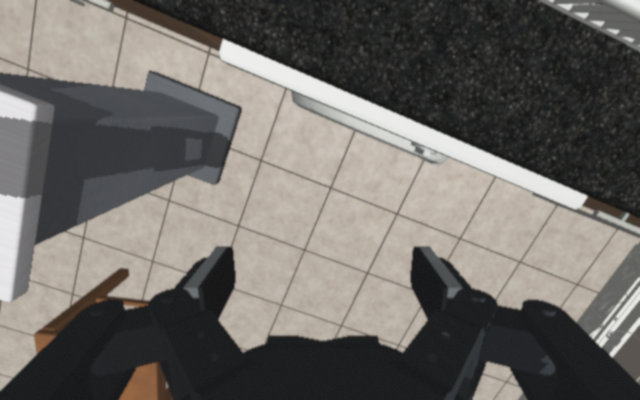

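The lids sit at (306,243) and (370,215) in the scene view. The dish is at (233,278) and the tray at (430,190). Next I'll triangulate rough positions.

```bash
cat > h.py <<'E'
from workcell import robot
import cv2,numpy as np
from scipy.spatial.transform import Rotation as Ro
def f_of(f): return 200/np.tan(np.radians(f["fov_y"])/2)
def RT(f,obs=None):
    if "R" in f: return np.array(f["R"]),np.array(f["t"])
    T=np.eye(4);T[:3,:3]=Ro.from_euler("xyz",obs["tool_rot"],degrees=True).as_matrix();T[:3,3]=obs["position"]
    W=np.linalg.inv(T@f["mount"]); return W[:3,:3],W[:3,3]
def proj(X,R,t,f):
    c=np.atleast_2d(X)@R.T+t; k=f_of(f)
    return np.c_[f["cx"]+k*c[:,0]/c[:,2],f["cy"]+k*c[:,1]/c[:,2]]
def ray(p,R,t,f):
    k=f_of(f); d=R.T@np.array([(p[0]-f["cx"])/k,(p[1]-f["cy"])/k,1]); return -R.T@t,d
def onz(p,z,R,t,f):
    o,d=ray(p,R,t,f); return o+d*(z-o[2])/d[2]
def down(a):  # jaw azimuth a deg
    a=np.radians(a);c,s=np.cos(a),np.sin(a)
    M=np.array([[0,c,s],[0,s,-c],[-1,0,0]],float)
    return tool(M)
def tool(M):
    # tiny perturbation avoids gimbal ambiguity
    import warnings; warnings.simplefilter("ignore")
    return Ro.from_matrix(M).as_euler("xyz",degrees=True)
def look(tag):
    o=robot.observe(); f=robot.grab_frame("wrist"); cv2.imwrite(f"pics/{tag}.png",f["img"])
    R,t=RT(f,o); import pickle; pickle.dump((f,R,t),open(f"{tag}.pkl","wb")); return f,R,t
E
python3 - <<'E'
from h import *
a=robot.grab_frame("scene");b=robot.grab_frame("side")
for n,p,q in [("lidN",(306,243),(344,243)),("lidF",(370,214),(360,207)),("dish",(234,278),(326,285)),("tray",(430,190),(376,181)),("mug",(253,200),(267,228)),("mill",(290,180),(285,202)),("jar",(332,178),(308,192))]:
    o1,d1=ray(p,*RT(a),a);o2,d2=ray(q,*RT(b),b)
    A=np.c_[d1,-d2];s=np.linalg.lstsq(A,o2-o1,rcond=None)[0];P=o1+s[0]*d1;Q=o2+s[1]*d2
    print(n,(P+Q)/2,np.linalg.norm(P-Q))
o=robot.observe();print(Ro.from_euler("xyz",o["tool_rot"],degrees=True).as_matrix().round(3))
for P in [(0.45,-0.05),(0.4,-.05),(.42,.1)]:
  for az in (0,90,180,-90):
    print(P,az,robot.inverse_kinematics([*P,0.35],down(az)))
E
```

```text
lidN [0.51112228 0.11764143 0.01401745] 0.0024203872036773753
lidF [ 0.51893946 -0.1154243   0.01413438] 0.004053101540301921
dish [0.4942904  0.33966755 0.02388532] 0.002327485322986484
tray [ 0.51767417 -0.36907839  0.00353704] 0.0013235659507532815
mug [0.73757649 0.18014564 0.05111161] 0.00646564709480638
mill [0.73468673 0.04857067 0.0769933 ] 0.002929128361068202
jar [ 0.70713776 -0.09449621  0.04852056] 0.006158152837136533
[[-0.     0.374 -0.928]
 [ 0.    -0.928 -0.374]
 [-1.    -0.     0.   ]]
(0.45, -0.05) 0 [-21.38142345   8.35331276  76.00291605   0.          95.64377119
 -21.38142345]
(0.45, -0.05) 90 [ -21.38142345    8.35331276   76.00291605    0.           95.64377119
 -111.38142345]
(0.45, -0.05) 180 [-21.38142345   8.35331276  76.00291605   0.          95.64377119
 158.61857655]
(0.45, -0.05) -90 [-21.38142345   8.35331276  76.00291605   0.          95.64377119
  68.61857655]
(0.4, -0.05) 0 [-24.07169601   2.92015824  82.23473609   0.          94.84510567
 -24.07169601]
(0.4, -0.05) 90 [ -24.07169601    2.92015824   82.23473609    0.           94.84510567
 -114.07169601]
(0.4, -0.05) 180 [-24.07169601   2.92015824  82.23473609   0.          94.84510567
 155.92830399]
(0.4, -0.05) -90 [-24.07169601   2.92015824  82.23473609   0.          94.84510567
  65.92830399]
(0.42, 0.1) 0 [-2.39999206  6.06363381 78.7224446   0.         95.21392158 -2.39999206]
(0.42, 0.1) 90 [ -2.39999206   6.06363381  78.7224446    0.          95.21392158
 -92.39999206]
(0.42, 0.1) 180 None
(0.42, 0.1) -90 [-2.39999206  6.06363381 78.7224446   0.         95.21392158 87.60000794]
```

```bash
python3 - <<'E'
from h import *
robot.move_pose([0.42,-0.16,0.36],down(90))
o=robot.observe();print(o["t"],o["position"],Ro.from_euler("xyz",o["tool_rot"],degrees=True).as_matrix().round(3))
for tag,y in [("w1",-0.16),("w2",0.12)]:
    if tag=="w2": robot.move_pose([0.42,y,0.36],down(90))
    f,R,t=look(tag)
    for nm in ["lid_a_mid","dish_rim","tray_floor"]:
        for i,d in enumerate(robot.silhouettes(f,nm)):
            print(tag,nm,round(d["p"],2),d["bbox"]); cv2.imwrite(f"{tag}_{nm}_{i}.png",d["region"].astype(np.uint8)*255)
print(robot.observe()["t"])
E
```

```text
2.425 [ 0.41994648 -0.16041858  0.3597719 ] [[-0.     0.002  1.   ]
 [ 0.     1.    -0.002]
 [-1.     0.    -0.   ]]
w1 lid_a_mid 0.96 [442.5, 163.3, 83.0, 99.1]
w1 dish_rim 0.77 [579.7, 154.0, 58.1, 105.0]
w1 tray_floor 0.57 [136.4, 134.9, 137.6, 148.1]
w2 lid_a_mid 0.68 [274.9, 164.5, 90.2, 97.4]
w2 dish_rim 0.96 [424.3, 154.2, 69.6, 104.7]
w2 tray_floor 0.72 [0.6, 137.5, 118.4, 146.9]
3.9083
```

View pics/w1.png

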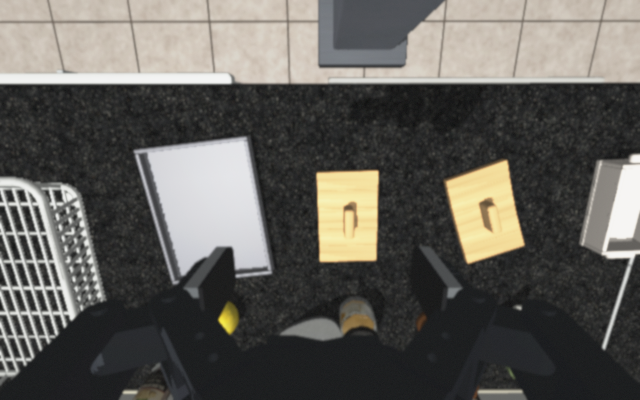

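View pics/w2.png

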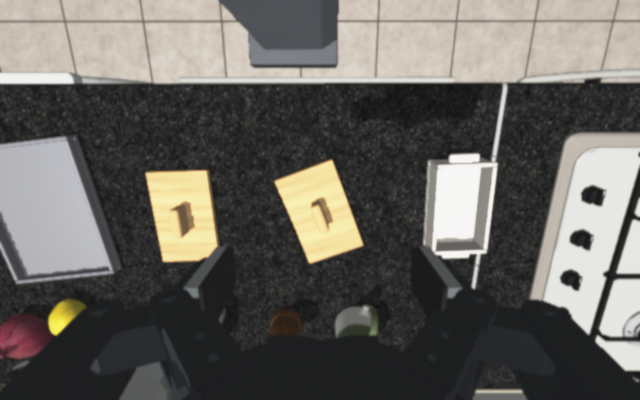

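```bash
cat >> h.py <<'E'
def quad(img,seed,kind="wood",maxr=120):
    h=cv2.cvtColor(img,cv2.COLOR_BGR2HSV)
    if kind=="wood": m=cv2.inRange(h,(10,50,110),(32,255,255))
    elif kind=="dish": m=cv2.inRange(h,(0,0,75),(180,60,255))
    else: m=cv2.inRange(h,(0,0,60),(180,90,255))
    m=cv2.morphologyEx(m,cv2.MORPH_OPEN,np.ones((3,3),np.uint8))
    n,l=cv2.connectedComponents(m)
    s=l[seed[1]-3:seed[1]+4,seed[0]-3:seed[0]+4]; k=np.bincount(s[s>0]).argmax()
    c=max(cv2.findContours((l==k).astype(np.uint8),cv2.RETR_EXTERNAL,cv2.CHAIN_APPROX_NONE)[0],key=cv2.contourArea)
    hull=cv2.convexHull(c)
    q=cv2.approxPolyN(hull,4).reshape(-1,2).astype(float)
    # order: start by angle
    a=np.arctan2(*(q-q.mean(0)).T[::-1]); return q[np.argsort(a)]
def tri(p,A,q,B):
    o1,d1=ray(p,A[1],A[2],A[0]);o2,d2=ray(q,B[1],B[2],B[0])
    s=np.linalg.lstsq(np.c_[d1,-d2],o2-o1,rcond=None)[0]; P=o1+s[0]*d1;Q=o2+s[1]*d2
    return (P+Q)/2,np.linalg.norm(P-Q)
E
python3 - <<'E'
from h import *
import pickle
A=pickle.load(open("w1.pkl","rb"));B=pickle.load(open("w2.pkl","rb"))
for n,s,u in [("near",(470,200),(300,190)),("far",(330,190),(165,190))]:
    p=quad(A[0]["img"],s);q=quad(B[0]["img"],u);print(n,p.tolist(),q.tolist())
    X=[tri(a,A,b,B) for a,b in zip(p,q)]
    for x in X: print(x[0].round(4),round(x[1],4))
    Z=np.array([onz(a,.012,A[1],A[2],A[0]) for a in p]);Z2=np.array([onz(a,.012,B[1],B[2],B[0]) for a in q])
    for Z in (Z,Z2): print(Z[:,:2].round(4).tolist(),Z.mean(0), np.linalg.norm(np.roll(Z,-1,0)-Z,axis=1))
E
```

```text
near [[441.0, 181.0], [507.0, 158.0], [525.0, 246.0], [466.0, 265.0]] [[273.0, 180.0], [332.0, 158.0], [364.0, 246.0], [309.0, 264.0]]
[0.4598 0.0363 0.006 ] 0.0013
[0.421  0.1339 0.0152] 0.0002
[0.574  0.1907 0.0164] 0.0002
[0.6114 0.0946 0.0135] 0.0014
[[0.4591, 0.0339], [0.4213, 0.1359], [0.576, 0.194], [0.613, 0.0955]] [0.51736741 0.11482597 0.012     ] [0.10872258 0.16519057 0.10517271 0.16574255]
[[0.4578, 0.0374], [0.4216, 0.134], [0.5762, 0.1914], [0.6114, 0.0945]] [0.51675026 0.11431694 0.012     ] [0.10318146 0.16499539 0.10308297 0.16390286]
far [[315.0, 171.0], [379.0, 169.0], [377.0, 261.0], [319.0, 263.0]] [[144.0, 171.0], [208.0, 169.0], [220.0, 260.0], [162.0, 262.0]]
[ 0.4428 -0.1731  0.0105] 0.0005
[ 0.4398 -0.0685  0.0094] 0.0004
[ 0.6043 -0.064   0.0118] 0.0013
[ 0.6076 -0.1672  0.0131] 0.0012
[[0.4423, -0.173], [0.4391, -0.069], [0.6049, -0.0639], [0.6088, -0.1672]] [ 0.52378229 -0.11829979  0.012     ] [0.10407395 0.16595347 0.10334933 0.16665181]
[[0.4428, -0.1722], [0.4395, -0.0675], [0.6035, -0.0638], [0.6075, -0.1677]] [ 0.52329919 -0.11778377  0.012     ] [0.10472573 0.16407394 0.1039547  0.16477778]
```

```bash
python3 - <<'E'
from h import *
c=np.array([.517,.1145]);yaw=20.5
u=np.array([np.cos(np.radians(yaw)),np.sin(np.radians(yaw))])
p=c-0.065*u; ori=down(yaw+90)
robot.set_gripper(0.0)
robot.move_pose([*p,0.10],ori)
robot.move_straight([*p,0.048],ori,vel=0.15)
f0=robot.observe(); 
f=robot.grab_frame("side");cv2.imwrite("pics/p0side.png",f["img"][200:290,280:400].repeat(6,0).repeat(6,1)); 
look("p0w")
r=robot.move_straight([*p,0.012],ori,vel=0.02,stop_force=3)
o=robot.observe();print(r,o["position"],o["ft_force"]-f0["ft_force"],o["t"])
f=robot.grab_frame("side");cv2.imwrite("pics/p1side.png",f["img"][200:290,280:400].repeat(6,0).repeat(6,1)); 
look("p1w")
o=robot.observe();print(o["position"],o["ft_force"]-f0["ft_force"],o["t"])
E
```

```text
True [0.45586495 0.09165267 0.02620044] [-0.19203904 -0.87796965  5.07358902] 7.4
[0.45586584 0.09166238 0.02621891] [ 0.72151496 -1.47159831  4.07104661] 7.5
```

View pics/p1w.png

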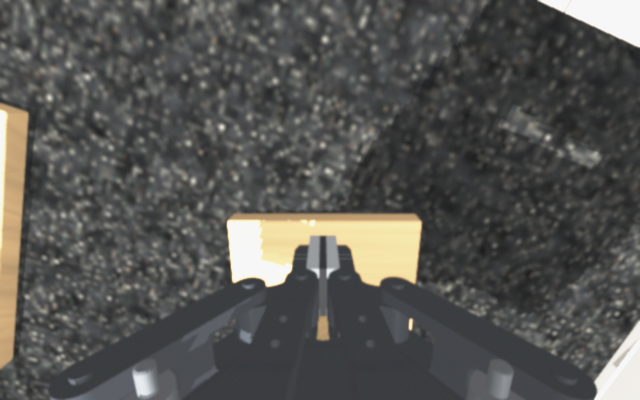

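View pics/p1side.png

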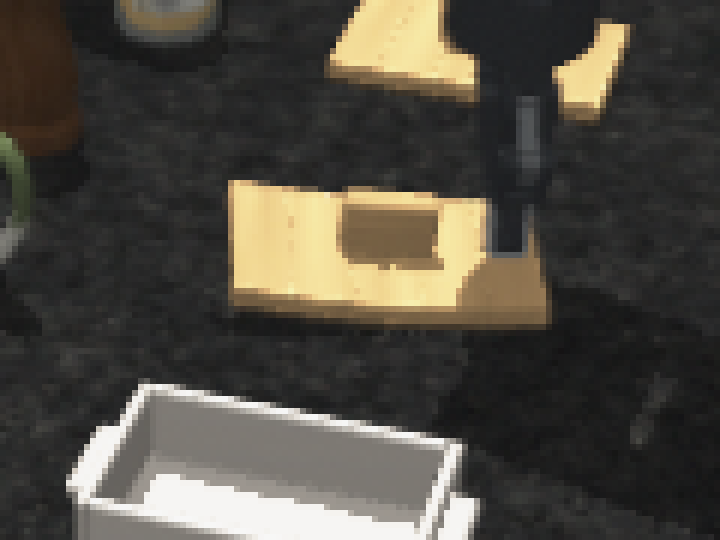

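View pics/p0side.png

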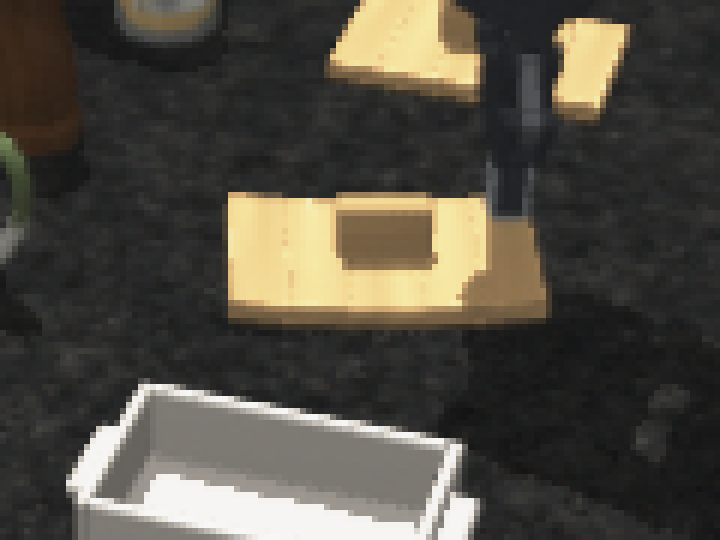

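The pressed end went down and the far end rose (left corner row 193→180 in the 6x crop), so the near lid, at y≈0.115, is the warped one. Next I'll release it and take closer views of the lids, dish and tray.

```bash
python3 - <<'E'
from h import *
c=np.array([.517,.1145]);yaw=20.5
u=np.array([np.cos(np.radians(yaw)),np.sin(np.radians(yaw))])
p=c-0.065*u; ori=down(yaw+90)
robot.hold(0.3)
robot.move_straight([*p,0.06],ori,vel=0.1)
robot.move_pose([.46,-.38,.3],down(90)); look("t1")
robot.move_pose([.46,-.12,.2],down(90)); look("f1")
robot.move_pose([.46,.34,.22],down(90)); look("d1")
robot.move_pose([.44,.31,.24],down(90)); look("d2")
robot.move_pose([*(c-0.06*u),.2],ori); look("n1")
print(robot.observe()["t"])
E
python3 -c "
import cv2,numpy as np
a=[cv2.imread(f'pics/{n}.png') for n in ['t1','f1','d1','n1']]
m=np.vstack([np.hstack(a[:2]),np.hstack(a[2:])]);cv2.imwrite('pics/m1.png',cv2.resize(m,(800,500),interpolation=cv2.INTER_AREA))"
```

```text
14.3833
```

View pics/m1.png

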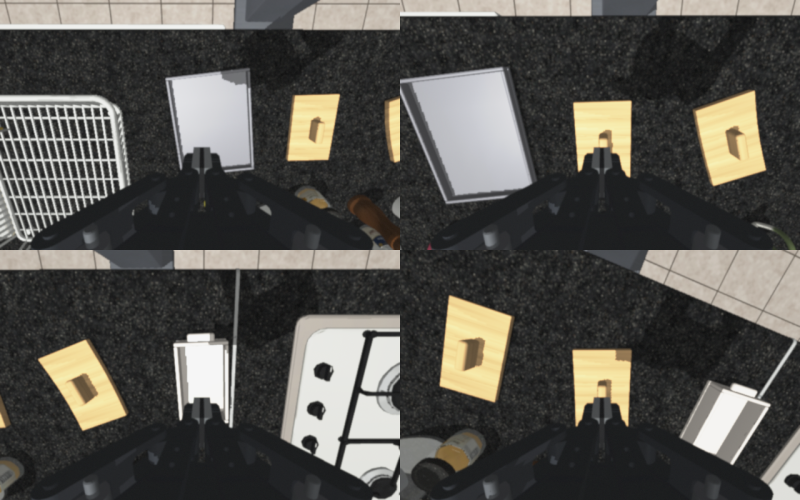

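View pics/d1.png

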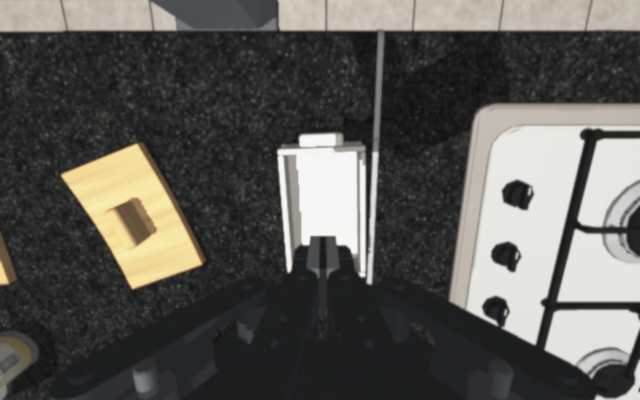

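View pics/d2.png

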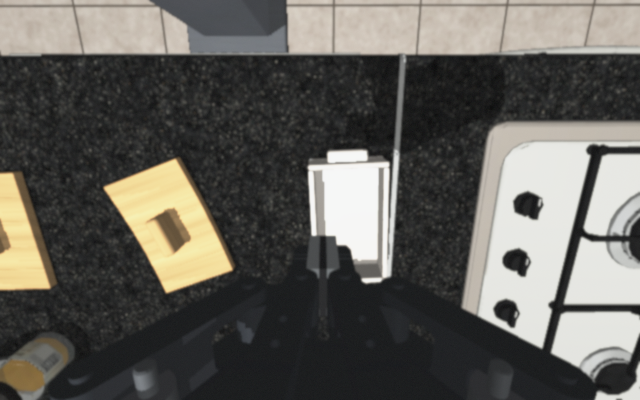

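View pics/n1.png

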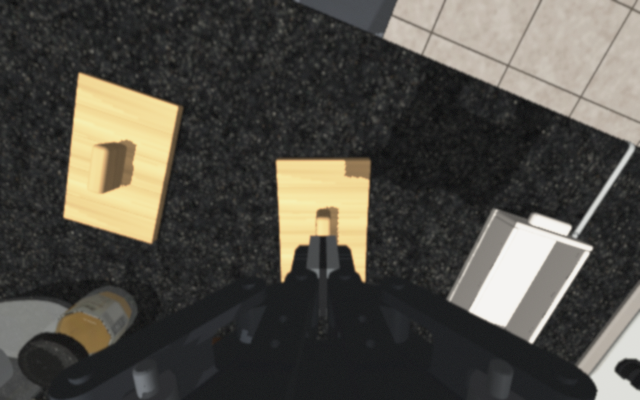

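View pics/f1.png

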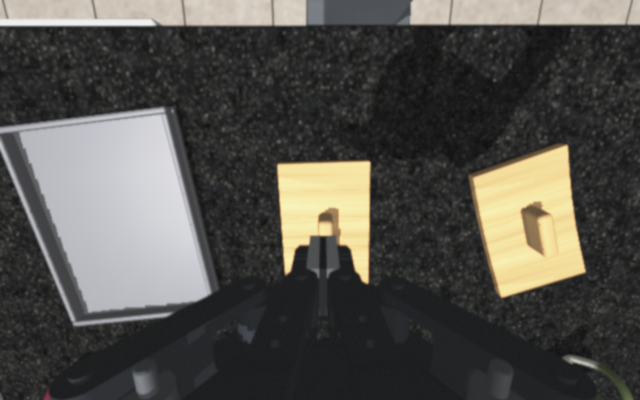

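View pics/t1.png

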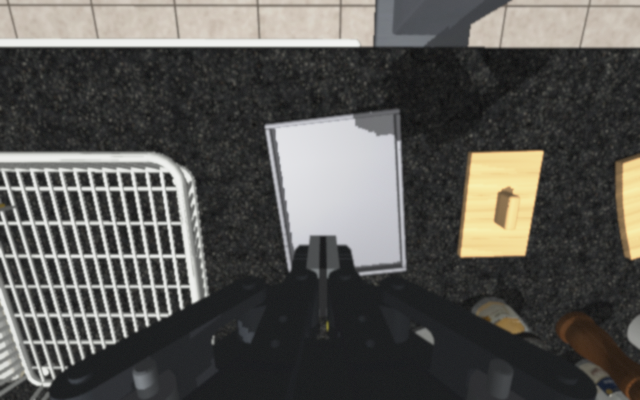

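```bash
python3 - <<'E'
from h import *
robot.move_pose([.37,.36,.22],down(90)); look("d3")
robot.move_pose([.37,.22,.22],down(90)); look("d4")
print(robot.observe()["t"])
import pickle
a=[]
for n in ("d3","d4"):
    im=pickle.load(open(n+".pkl","rb"))[0]["img"];a.append(im)
cv2.imwrite("pics/m2.png",cv2.resize(np.hstack(a),(800,250),interpolation=cv2.INTER_AREA))
E
```

```text
16.1917
```

View pics/m2.png

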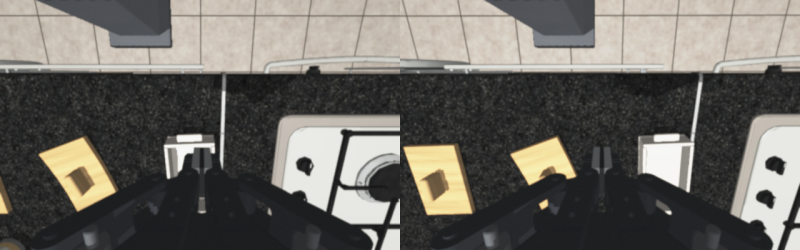

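```bash
python3 - <<'E'
import cv2,numpy as np
def crop(n,x,y,w,h,s,out):
    im=cv2.imread(f'pics/{n}.png')[y:y+h,x:x+w]
    im=cv2.resize(im,None,fx=s,fy=s,interpolation=cv2.INTER_CUBIC)
    for k in range(0,w,10): cv2.putText(im,str(x+k),(k*s,8),0,.3,(0,255,255)); cv2.line(im,(k*s,10),(k*s,14),(0,255,255))
    for k in range(0,h,10): cv2.putText(im,str(y+k),(0,k*s+4),0,.3,(0,255,255))
    cv2.imwrite(f'pics/{out}.png',im)
crop('d4',375,205,105,110,5,'c_d4')
crop('w2',412,145,95,120,5,'c_w2')
crop('d2',295,140,110,150,4,'c_d2')
E
```

```text
(no output)
```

View pics/c_d4.png

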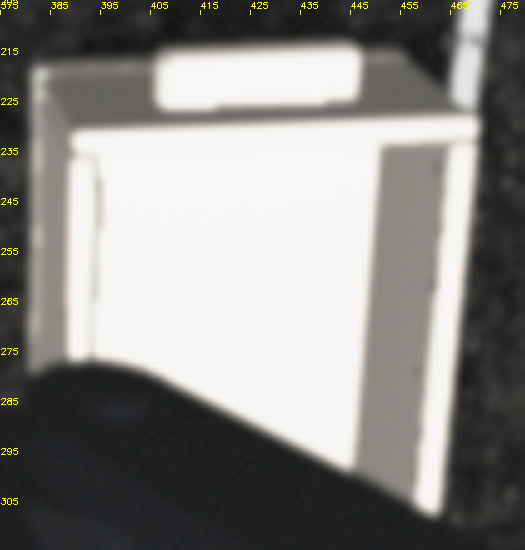

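View pics/c_w2.png

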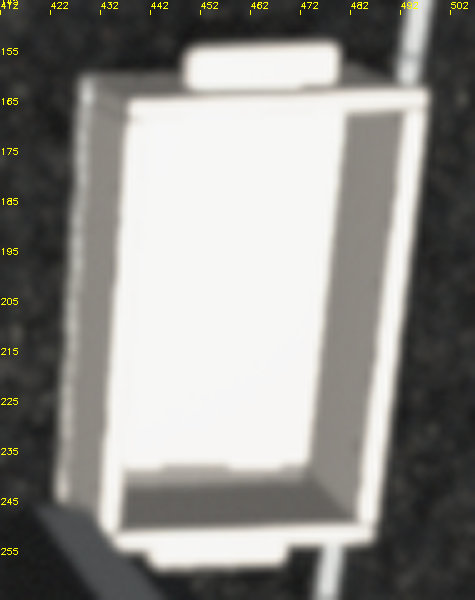

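View pics/c_d2.png

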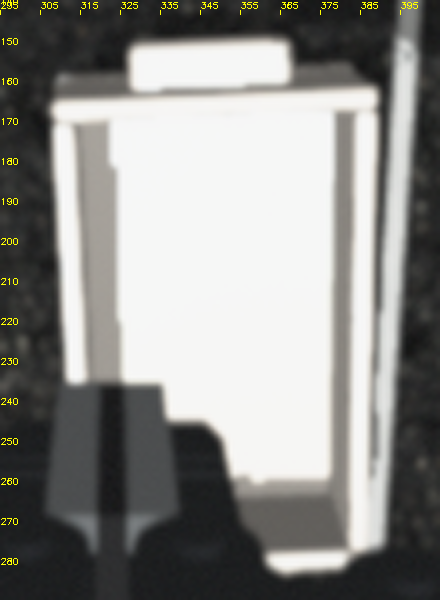

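```bash
cat > fit.py <<'E'
from h import *
import pickle
from scipy.optimize import least_squares
V={n:pickle.load(open(n+".pkl","rb")) for n in "w1 w2 t1 f1 d1 d2 d4 n1".split()}
def fit(obs,L,W,x0,fz=None,free=True):
    K=np.array([[-L/2,-W/2],[-L/2,W/2],[L/2,W/2],[L/2,-W/2]])
    def res(p):
        c,s=np.cos(p[2]),np.sin(p[2]);z=p[3] if fz is None else fz
        P=np.c_[K@np.array([[c,s],[-s,c]])+p[:2],np.full(4,z)]
        r=[]
        for n,i,uv in obs:
            f,R,t=V[n]; r+=list(proj(P[i],R,t,f)[0]-uv)
        return np.array(r)
    s=least_squares(res,x0,loss="soft_l1",x_scale=[.01,.01,.1,.01]); p=s.x
    return np.r_[p[:2],np.degrees(p[2]),p[3]].round(4),res(p).reshape(-1,2).round(1).tolist()
E
cat > r.py <<'E'
from fit import *
# index: 0 (-x,-y) 1 (-x,+y) 2 (+x,+y) 3 (+x,-y); image: right=+y, down=+x
h=-.4
dish=[("d4",0,(389.2+h,231+h)),("d4",1,(471+h,228.4+h)),("w2",0,(437.6+h,165+h)),("w2",1,(498+h,162.6+h)),("w2",2,(487.2+h,253.4+h)),("w2",3,(432.3+h,254.7+h)),("d2",0,(308+h,165.2+h)),("d2",1,(389.5+h,161.8+h))]
print("dish",fit(dish,.15,.09,[.5,.34,0,.045]));print(fit(dish,.15,.09,[.5,.34,0,.045],.045)[0])
tray=[("t1",0,(265,127)),("t1",1,(399,110)),("t1",2,(406,271)),("f1",0,(0,129)),("f1",1,(175,107)),("f1",2,(217,290)),("f1",3,(75,325)),("w1",0,(135,152)),("w1",1,(248,137)),("w1",2,(271,273))]
print("tray",fit(tray,.24,.18,[.52,-.37,0,.022]))
def lidobs(lst):
    o=[]
    for n,s in lst:
        img=V[n][0]["img"]; g=cv2.cvtColor(img,cv2.COLOR_BGR2HSV)
        im=img.copy(); im[g[:,:,2]<185]=0
        q=quad(im,s); 
        # order arctan in image: TL,TR,BR,BL starting at -pi
        i=np.argmin(q.sum(1)+0*q[:,0]); q=np.roll(q,-i,0)
        o+=[(n,k,q[k]) for k in range(4)]
    return o
for nm,l,x0 in [("near",[("w1",(470,200)),("w2",(300,190)),("f1",(500,260)),("d1",(90,190)),("d2",(130,200))],[.517,.1145,.36,.015]),
             ("far",[("w1",(330,190)),("w2",(165,190)),("t1",(490,180)),("n1",(150,150))],[.5235,-.118,.03,.012])]:
    o=lidobs(l);print(nm,fit(o,.16,.1,x0))
    print([(n,k,tuple(q)) for n,k,q in o])
E
python3 r.py
```

```text
dish (array([0.4999, 0.3404, 2.4196, 0.0443]), [[0.0, 0.3], [0.2, -0.5], [0.3, 0.1], [-0.0, -0.0], [-0.3, -0.3], [-0.3, 0.5], [-0.0, 0.1], [0.0, -0.0]])
[0.4997 0.3402 2.3892 0.045 ]
tray (array([ 0.5172, -0.3536,  6.3644,  0.0159]), [[0.5, -1.6], [0.0, 0.3], [-1.2, -0.8], [-2.3, 0.1], [-6.7, 2.0], [0.8, 20.4], [1.9, -1.2], [0.9, -1.8], [-0.1, 0.3], [1.3, -0.0]])
near (array([5.15400e-01, 1.13900e-01, 2.04635e+01, 1.53000e-02]), [[1.0, -0.2], [0.2, 0.4], [-0.4, 0.2], [1.0, -0.7], [-0.2, -0.4], [0.3, 0.2], [-1.2, 0.1], [0.2, 0.1], [1.5, -1.1], [-1.0, 0.1], [-0.8, -0.1], [1.1, -0.6], [0.3, -0.4], [-4.1, 1.6], [0.6, -0.1], [0.7, 0.4], [0.1, -0.8], [-2.7, 0.7], [-1.1, 0.5], [0.7, 0.4]])
[('w1', 0, (np.float64(444.0), np.float64(181.0))), ('w1', 1, (np.float64(506.0), np.float64(159.0))), ('w1', 2, (np.float64(524.0), np.float64(245.0))), ('w1', 3, (np.float64(466.0), np.float64(264.0))), ('w2', 0, (np.float64(274.0), np.float64(181.0))), ('w2', 1, (np.float64(331.0), np.float64(159.0))), ('w2', 2, (np.float64(364.0), np.float64(245.0))), ('w2', 3, (np.float64(309.0), np.float64(263.0))),
[... 983 characters left out ...]
(np.float64(375.0), np.float64(260.0))), ('w1', 3, (np.float64(319.0), np.float64(261.0))), ('w2', 0, (np.float64(145.0), np.float64(172.0))), ('w2', 1, (np.float64(206.0), np.float64(170.0))), ('w2', 2, (np.float64(219.0), np.float64(259.0))), ('w2', 3, (np.float64(163.0), np.float64(261.0))), ('t1', 0, (np.float64(471.0), np.float64(153.0))), ('t1', 1, (np.float64(543.0), np.float64(150.0))), ('t1', 2, (np.float64(525.0), np.float64(256.0))), ('t1', 3, (np.float64(459.0), np.float64(256.0))), ('n1', 0, (np.float64(78.0), np.float64(72.0))), ('n1', 1, (np.float64(178.0), np.float64(106.0))), ('n1', 2, (np.float64(151.0), np.float64(243.0))), ('n1', 3, (np.float64(63.0), np.float64(217.0)))]
```

```bash
cat > r2.py <<'E'
from fit import *
tray=[("t1",0,(265,127)),("t1",1,(399,110)),("t1",2,(406,271)),("f1",0,(0,129)),("f1",1,(175,107)),("f1",3,(75,325)),("w1",0,(135,152)),("w1",1,(248,137)),("w1",2,(271,273))]
r=fit(tray,.24,.18,[.52,-.37,0,.022]);print("tray",r)
print(fit(tray,.24,.18,[.52,-.37,0,.022],.022)[0])
for p,a in [((.5154,.1139,.034),-69.5),((.517,-.362,.04),-83),((.5,.34,.08),-87.6),((.5233,-.1187,.034),-88.3),((.517,-.362,.04),97)]: print(robot.inverse_kinematics(p,down(a)))
E
python3 r2.py
```

```text
tray (array([ 0.5173, -0.3532,  6.4057,  0.0167]), [[0.6, -1.4], [0.4, 0.4], [-0.7, -0.5], [-2.7, 0.4], [-6.7, 2.1], [1.9, -0.6], [0.9, -1.6], [0.0, 0.4], [1.5, 0.2]])
[ 0.5165 -0.3515  6.5039  0.022 ]
[-4.00515971e-01  3.41494698e+01  9.38375942e+01 -2.54444375e-14
  5.20129360e+01  6.90994840e+01]
[-45.72893653  41.21726613  75.69267165   0.          63.09006221
  37.27106347]
[ 2.30102481e+01  3.62094071e+01  7.84494906e+01 -2.54444375e-14
  6.53411024e+01  1.10610248e+02]
[-25.42890436  34.74773126  92.39498281   0.          52.85728592
  62.87109564]
[ -45.72893653   41.21726613   75.69267165    0.           63.09006221
 -142.72893653]
```

```bash
python3 - <<'E'
from h import *
p=[.5154,.1139]; ori=down(-69.5)
robot.set_gripper(0.06)
robot.move_pose([*p,.12],ori)
robot.move_straight([*p,.034],ori,vel=.1,stop_force=6)
o=robot.observe();print(o["position"],o["t"])
robot.set_gripper(0.0)
o=robot.observe();print(o["gripper_width"],o["ft_force"],o["t"])
robot.move_straight([*p,.12],ori,vel=.12)
o=robot.observe();print(o["gripper_width"],o["ft_force"],o["position"],o["t"])
f=robot.grab_frame("side");cv2.imwrite("pics/g1.png",f["img"])
E
```

```text
[0.51572373 0.11392971 0.03449503] 19.95
0.014806636289480915 [-0.55181296 -0.52324375  5.432916  ] 20.4167
0.014598244709937678 [ 0.31780125 -0.91295928 -1.6212208 ] [0.51494933 0.11388918 0.11922461] 21.2833
```

View pics/g1.png

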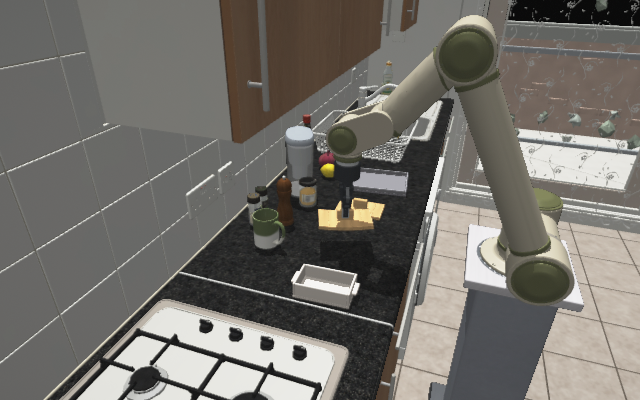

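```bash
python3 - <<'E'
from h import *
c=[.517,-.353]; ori=down(-90+6.5)
robot.move_pose([.50,-.12,.15],down(-78))
robot.move_pose([*c,.11],ori)
robot.move_straight([*c,.06],ori,vel=.12)
robot.hold(0.1)
r=robot.move_straight([*c,.034],ori,vel=.03,stop_force=2.5)
o=robot.observe();print(r,o["position"],o["ft_force"],o["gripper_width"],o["t"])
f=robot.grab_frame("scene");cv2.imwrite("pics/tr_s.png",f["img"])
robot.set_gripper(0.05)
robot.move_straight([*c,.13],ori,vel=.15)
o=robot.observe();print(o["t"])
f=robot.grab_frame("scene");cv2.imwrite("pics/tr_s2.png",f["img"][100:280,340:500].repeat(4,0).repeat(4,1))
look("tw")
E
```

```text
True [ 0.51682456 -0.35288723  0.0404996 ] [-0.35018252  0.16401686  3.7598868 ] 0.014449042140954948 24.525
25.7583
```

View pics/tr_s2.png

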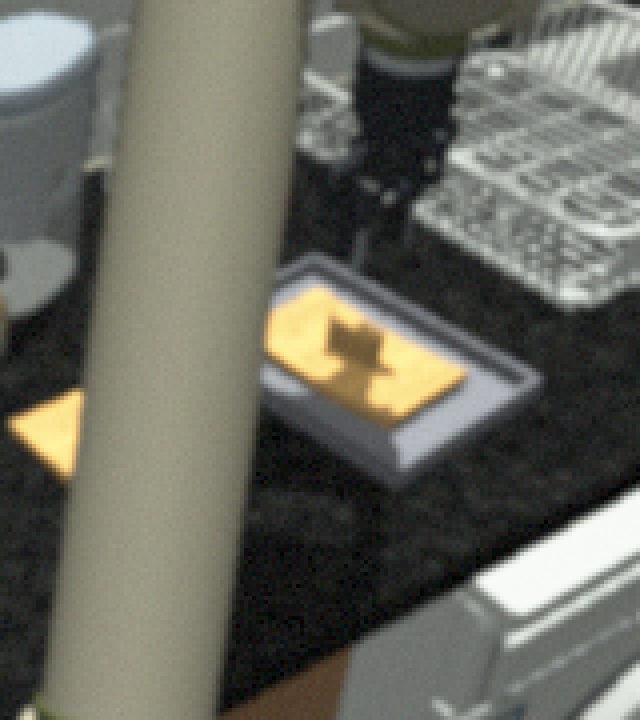

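View pics/tw.png

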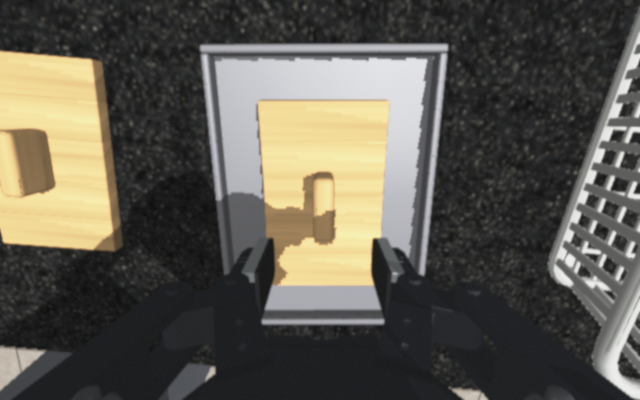

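The warped lid lies flat and centred on the tray floor, with its corners at about (260,100) to (385,287), inside the walls. Now the flat lid.

```bash
python3 - <<'E'
from h import *
p=[.5233,-.1187]; ori=down(-90+1.67)
robot.move_pose([*p,.13],ori)
robot.set_gripper(0.06)
robot.move_straight([*p,.036],ori,vel=.1,stop_force=6)
robot.set_gripper(0.0)
o=robot.observe();print(o["gripper_width"],o["position"],o["ft_force"],o["t"]);z=o["position"][2]
robot.move_straight([*p,.15],ori,vel=.12)
c=[.4998,.3403]; ori=down(-90+2.4)
robot.move_pose([.5,.1,.17],down(-88))
robot.move_pose([*c,.15],ori)
robot.move_straight([*c,.10],ori,vel=.12)
robot.hold(.15)
o=robot.observe();print(o["gripper_width"],o["position"],o["ft_force"],o["t"])
f=robot.grab_frame("side");cv2.imwrite("pics/pl_side.png",f["img"][220:320,260:380].repeat(6,0).repeat(6,1))
f=robot.grab_frame("scene");cv2.imwrite("pics/pl_scene.png",f["img"][220:320,180:300].repeat(6,0).repeat(6,1))
look("pl_w")
E
```

```text
0.014667510199065795 [ 0.52348157 -0.11877838  0.0364727 ] [-1.13200767 -1.01682953  5.34638251] 28.6167
0.014819427890341814 [0.50032222 0.34030908 0.10106485] [ 0.24803088  0.19614149 -1.61317968] 32.2667
```

View pics/pl_side.png

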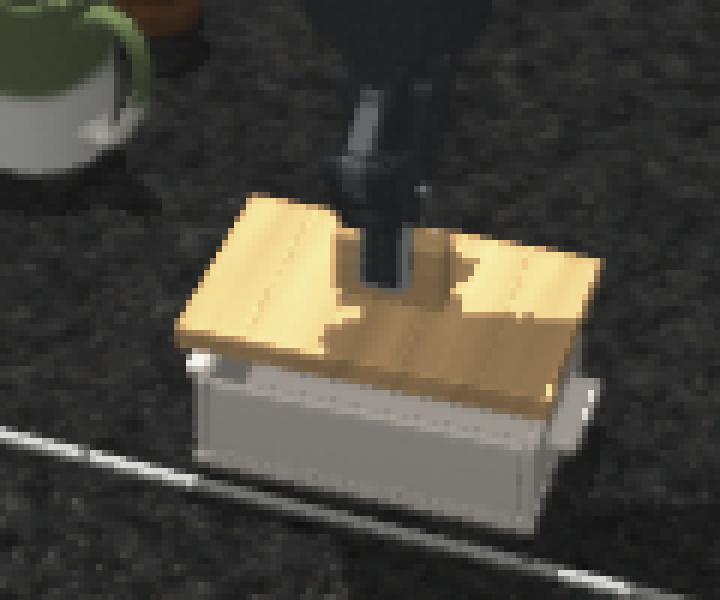

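View pics/pl_w.png

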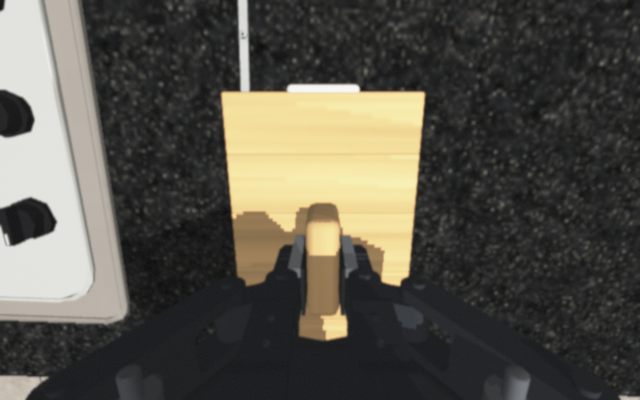

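```bash
python3 - <<'E'
from h import *
import pickle
f,R,t=pickle.load(open("pl_w.pkl","rb"))
for p in [(221.5,92.5),(425,92.5)]: print(onz(p,.1010-.0365+.012,R,t,f))
c=np.array([.5003,.3403]);a=np.radians(2.4);M=np.array([[np.cos(a),-np.sin(a)],[np.sin(a),np.cos(a)]])
for k in [(.08,.05),(.08,-.05),(-.08,.05),(-.08,-.05)]: print(k,c+M@k)
E
```

```text
[0.57778189 0.39262319 0.0765    ]
[0.58199309 0.29360477 0.0765    ]
(0.08, 0.05) [0.57813604 0.39360619]
(0.08, -0.05) [0.58232361 0.29369391]
(-0.08, 0.05) [0.41827639 0.38690609]
(-0.08, -0.05) [0.42246396 0.28699381]
```

Held lid agrees with the expected position to about 0.5 mm. Lowering it now.

```bash
python3 - <<'E'
from h import *
c=[.4998,.3403]; ori=down(-90+2.4)
r=robot.move_straight([*c,.075],ori,vel=.03,stop_force=2.5)
o=robot.observe();print(r,o["position"],o["ft_force"],o["t"])
robot.set_gripper(0.05)
robot.move_straight([*c,.15],ori,vel=.12)
robot.move_pose([.44,.31,.28],down(-90))
look("e1")
robot.move_pose([.42,.0,.33],down(90)); look("e2")
for n in ("scene","side"): cv2.imwrite(f"pics/e_{n}.png",robot.grab_frame(n)["img"])
print(robot.observe()["t"])
E
```

```text
True [0.49964749 0.34024815 0.08150244] [-0.60705028 -0.81287141  4.88752679] 33.0333
38.225
```

View pics/e1.png

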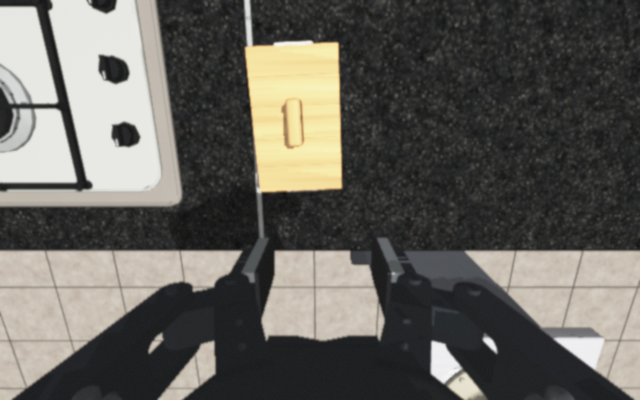

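View pics/e2.png

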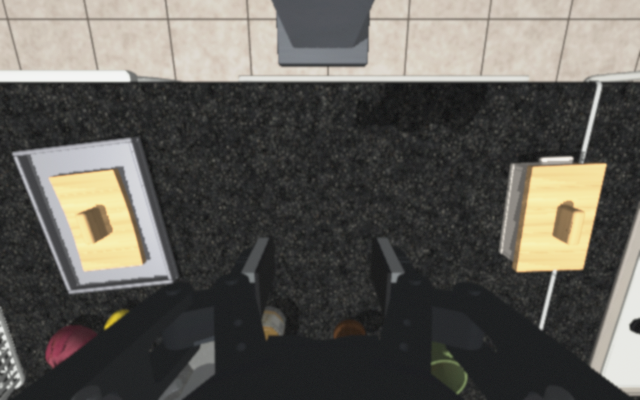

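View pics/e_side.png

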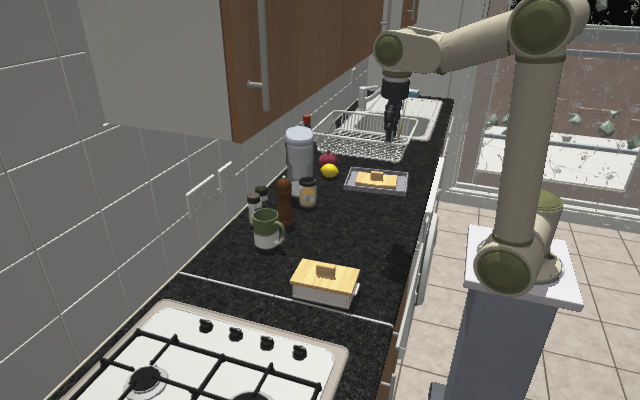

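View pics/e_scene.png

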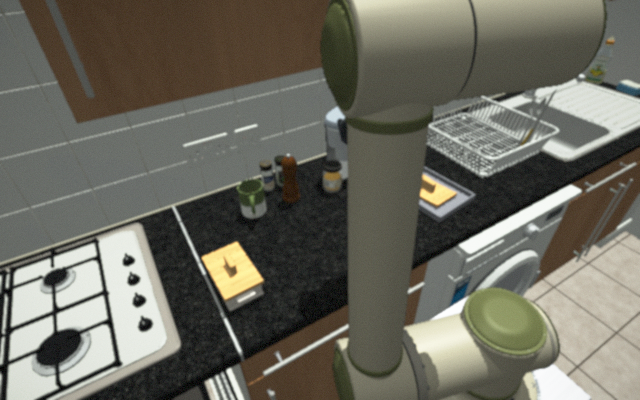

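```bash
python3 - <<'E'
import pickle,fit
from fit import *
for n in("e1","e2"): fit.V[n]=pickle.load(open(n+".pkl","rb"))
q=quad(V["e1"][0]["img"],(280,80));q=np.roll(q,-np.argmin(q.sum(1)),0);print(q.tolist())
q2=quad(V["e2"][0]["img"],(580,190));q2=np.roll(q2,-np.argmin(q2.sum(1)),0);print(q2.tolist())
# e1 image: up=+x, left=+y -> TL=2,TR=3,BR=0,BL=1
o=[("e1",k,p) for k,p in zip((2,3,0,1),q)]+[("e2",k,p) for k,p in zip((0,1,2,3),q2)]
print(fit.fit(o,.16,.1,[.5,.34,.04,.057]),fit.fit(o[:4],.16,.1,[.5,.34,.04,.057],.057)[0])
f,R,t=V["e2"]
c=np.array([.4998,.3403]);a=np.radians(2.4);M=np.array([[np.cos(a),-np.sin(a)],[np.sin(a),np.cos(a)]])
for k in [(-.088,-.02,.034),(-.088,.02,.034),(-.075,-.045,.045)]: print(k,proj(np.r_[c+M@np.array(k[:2]),k[2]],R,t,f))
im=cv2.resize(f["img"][145:280,490:620],None,fx=5,fy=5,interpolation=cv2.INTER_CUBIC)
cv2.imwrite("pics/e2c.png",im[:600])
E
```

```text
Traceback (most recent call last):
AttributeError: 'function' object has no attribute 'V'
```

```bash
python3 - <<'E'
import pickle
from fit import *
for n in("e1","e2"): V[n]=pickle.load(open(n+".pkl","rb"))
q=quad(V["e1"][0]["img"],(280,80));q=np.roll(q,-np.argmin(q.sum(1)),0);print(q.tolist())
q2=quad(V["e2"][0]["img"],(580,190));q2=np.roll(q2,-np.argmin(q2.sum(1)),0);print(q2.tolist())
o=[("e1",k,p) for k,p in zip((2,3,0,1),q)]+[("e2",k,p) for k,p in zip((0,1,2,3),q2)]
print(fit(o,.16,.1,[.5,.34,.04,.057]),fit(o[:4],.16,.1,[.5,.34,.04,.057],.057)[0])
f,R,t=V["e2"]
c=np.array([.4998,.3403]);a=np.radians(2.4);M=np.array([[np.cos(a),-np.sin(a)],[np.sin(a),np.cos(a)]])
for k in [(-.088,-.02,.034),(-.088,.02,.034),(-.075,-.045,.045),(-.075,-.045,0),(.075,-.045,0)]: print(k,proj(np.r_[c+M@np.array(k[:2]),k[2]],R,t,f))
im=cv2.resize(f["img"][145:280,490:620],None,fx=5,fy=5,interpolation=cv2.INTER_CUBIC)
cv2.imwrite("pics/e2c.png",im[:600])
E
```

```text
[[244.0, 45.0], [338.0, 41.0], [342.0, 189.0], [259.0, 193.0]]
[[526.0, 165.0], [607.0, 162.0], [583.0, 270.0], [511.0, 273.0]]
(array([0.4998, 0.339 , 2.4912, 0.059 ]), [[0.5, 1.2], [0.5, 0.8], [0.2, -1.0], [0.8, -1.6], [6.7, 2.2], [-0.0, 2.0], [0.2, -0.7], [5.4, -1.1]]) [0.5003 0.3398 2.4287 0.057 ]
(-0.088, -0.02, 0.034) [[543.78313192 157.60114961]]
(-0.088, 0.02, 0.034) [[571.9654282  156.45007176]]
(-0.075, -0.045, 0.045) [[529.95778912 168.68543432]]
(-0.075, -0.045, 0) [[510.56589319 163.34809884]]
(0.075, -0.045, 0) [[498.64069251 251.07078799]]
```

View pics/e2c.png

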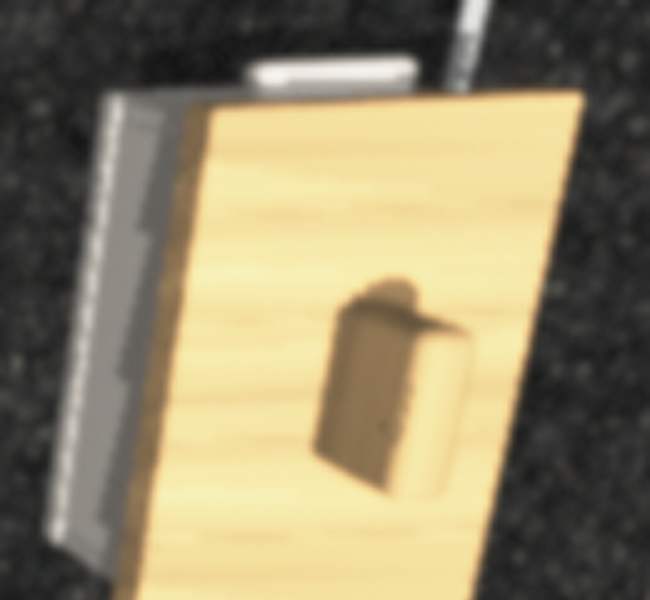

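```bash
python3 -c "
from h import *
robot.close_job();print(robot.observe()['t'])"
```

```text
the job is handed in; nothing more can be done
the job is handed in; nothing more can be done
```

The job is done and handed in. The last clock reading before that was 38.2 s of the 72 s allowed.

- **Finding the warped lid:** I pressed the lid nearer the dish first, about 15 mm from its end, with about 4 to 5 N. The pressed end went down and the far end rose in the side view, so that lid is the warped one. I did not press the other lid. Its top measured 11.8 mm high, as a flat lid's should, against 15.3 mm for the warped one.
- **Warped lid:** It lies flat on the tray floor, centred and aligned with the tray. The wrist and scene pictures show it fully inside the walls.
- **Flat lid:** It is on the dish. My fit puts it at (0.500, 0.340) and turned 2.4°, against the dish measured before at (0.500, 0.340) and 2.4°. The visible dish corners are within about 1–2 mm of where they were before placing.
- **Mug, mill and jar:** They look unmoved in the final scene and side pictures; I did not measure them.
- **Checks that disagreed:**
  - The combined two-view fit of the placed lid was about 1 mm off in y and gave its top at 59 mm instead of 57 mm. Two corners had picked up the lid's side edge.
  - The tray fit read its rim at 17 mm instead of 22 mm, because one or two corners were read badly. The tray has enough room that this did not matter.

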